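# Load the warming plate and set its thermostat

## Robot

A 6-joint arm with a two-finger parallel gripper is mounted at the origin on the work surface. World frame = base frame: x ahead of the robot, y to its left, z up, the work surface at z = 0. Lengths are in m, angles in rad, forces in N, time in s.
With the tool pointing down it reaches from about 0.425 to 0.95 m from the base axis. Payload 3.5 kg.
Tool frame: the origin (TCP) lies on the centre line of the jaws, within the pads' length; the fingertips stand 8 mm ahead of it and the grasp point (between the pads) lies 11 mm behind it; z points along the fingers, y is the line along which they close (so a half turn about z gives the same grasp; the last joint's range is limited). The gripper opens to 85 mm and grips with 20 to 120 N. Pads are 22 mm wide; open, the fingers measure 114 mm over their backs; the gripper's body (76 mm by 85 mm) begins 54 mm behind the grasp point. The pads swing forward as they close: fully open they stand 13 mm farther back than shut.
Start: joints at [1.054, 0.286, 1.577, -0, 1.279, -0.15], TCP at [0.242, 0.63, 0.239] pointing down, gripper open.
Joint ranges: [-2.77, 2.77], [-0.9, 2.22], [0.21, 2.48], [-1.53, 4.67], [0.24, 2.81], [-2.84, 2.84]. Speed limits (rad/s): [2.79, 2.79, 3.14, 3.14, 3.14, 3.14].

## Interface

Orientations are given as a unit quaternion [x, y, z, w].
In Python, from plant import ctrl gives the robot as it stands. The module is installed in compiled form; this text tells all that it offers.
- The arm moves only by the tool send_rows, never from a script. Its argument "steps" is a list of rows, each a list of 5 numbers: the shift along the tool's x, y, z in m, then the turn about the tool's z in degrees, then the opening, from -1 (shut) to 1 (fully open). A call has 1 to 12 rows; each row is the pose to reach, as a shift and turn from the pose commanded when the call began, along the tool's axes at that moment; what a row does not reach only later rows make up. A row lasts 1/10 s, in which the tool goes at most 50 mm and 8.59 degrees, less where a joint would pass 70% of its speed; a pose out of reach is approached as far as the arm can. A call with a gripper value outside its range is refused whole. The fingers move at their own pace and stop on an object; "squeeze" is the grip in N (left out, the last holds). Time passes only in rows, so rows that repeat a pose let the fingers close. It gives the time, the measured TCP pose, the force, the opening and the grip force at its end, in the units of the state.
- ctrl.get_state(): the state, without advancing time (a new reading comes with each control period).
- ctrl.read_camera(name): name is "side" or "top"; returns the picture (400x640x3 uint8, red, green, blue); there is no depth.
- ctrl.calibration(name): a dict with "intrinsics" (3x3 intrinsics, pixels), "extrinsics" (4x4, takes a point from world to camera coordinates). Camera axes: x right, y up, looking along -z (the intrinsics and any distortion apply to the point x, -y, -z); pixel columns grow to the right and rows downward; lengths in m; the calibration is good to about 2 mm. A picture is of the moment at which its call begins. calibration takes no time and is no camera call.
- ctrl.sign_off(): hands the job in; it is judged then, once.
The state is a dict: "time": time; "qpos": joint angles; "dq": joint speeds; "joint_efforts": joint torques, N m; "eef_pos": TCP position; "tcp_rot": TCP orientation; "contact_force": force on the tool from outside, world axes, zero at the start; "wrist_torque": the same for the moment, N m; "opening": opening from 0.0 (shut) to 1.0 (fully open); "finger_force": force on a finger pad.
Only numpy, scipy, OpenCV 4.12 (cv2) and the standard library are available. Lean on these libraries where they do the work, as an engineer would, in place of code of your own. Each camera call takes 0.05 s, during which the arm holds its last target. There are 200 camera calls.

## Task

Get the warming plate ready for the next batch: first move the amber jar from the plate and stand it on the round cork mat, then stand every middle-size (88 mm long) tin upright and flat on the plate, inside its rim, and keep the shorter and the longer tin off it. When the plate is loaded, turn the thermostat knob so that its white mark points at the set-point clip, and last of all push the switch lever over to on; leave the other kitchen things where they are.

Things in the scene. Friction and masses are not known exactly. Their poses are not given: they have to be found in the camera images.
- tin_a: straight-sided open-topped steel cake tin, 88 mm long (own x) by 44 mm wide (own y) by 40 mm high, walls and floor 3 mm, about 0.1 kg; origin at the centre of its underside, z up. One of the middle-size tins; some of the five may be absent (None).
- tin_b: straight-sided open-topped steel cake tin, 88 mm long (own x) by 44 mm wide (own y) by 40 mm high, walls and floor 3 mm, about 0.1 kg; origin at the centre of its underside, z up. One of the middle-size tins; some of the five may be absent (None).
- tin_c: straight-sided open-topped steel cake tin, 88 mm long (own x) by 44 mm wide (own y) by 40 mm high, walls and floor 3 mm, about 0.1 kg; origin at the centre of its underside, z up. One of the middle-size tins; some of the five may be absent (None).
- tin_d: straight-sided open-topped steel cake tin, 88 mm long (own x) by 44 mm wide (own y) by 40 mm high, walls and floor 3 mm, about 0.1 kg; origin at the centre of its underside, z up. One of the middle-size tins; some of the five may be absent (None).
- tin_e: straight-sided open-topped steel cake tin, 88 mm long (own x) by 44 mm wide (own y) by 40 mm high, walls and floor 3 mm, about 0.1 kg; origin at the centre of its underside, z up. One of the middle-size tins; some of the five may be absent (None).
- tin_short: straight-sided open-topped steel cake tin, 66 mm long (own x) by 44 mm wide (own y) by 40 mm high, walls and floor 3 mm, about 0.1 kg; origin at the centre of its underside, z up. Too short: not for this batch.
- tin_long: straight-sided open-topped steel cake tin, 110 mm long (own x) by 44 mm wide (own y) by 40 mm high, walls and floor 3 mm, about 0.1 kg; origin at the centre of its underside, z up. Too long: not for this batch.
- warmer: warming plate unit, fixed. Origin on the table under the centre of the plate, x away from the robot, y to the left, z up (the unit may stand a little askew). The flat aluminium plate, 250 mm (x) by 260 mm (y), has its top 40 mm above the table and a steel rim around it, 5 mm thick, standing 10 mm above the plate. Joined on at the -y side is a grey control panel 260 by 130 mm, top 34 mm above the table, with the thermostat knob and the switch.
- plate_centre (a point): centre of the plate's top surface; axes as the warming unit's
- jar: amber glass jar with a steel lid and a paper label, standing on the plate; straight-sided, 60 mm diameter, 75 mm high with its lid, about 0.25 kg; origin at the centre of its underside, z up
- mat: round cork mat, fixed on the table, 100 mm diameter, 6 mm thick; origin at the centre of its underside
- thermostat (a joint): thermostat knob: 0 at one end stop (mark between the unit's -x and +y), grows clockwise seen from above to 4.71. Friction 0.05 N m, stays where left. Black, with a round skirt (radius 34 mm, top 10 mm above the panel) and on it a bar grip 60 mm long, 14 mm wide, 10 to 36 mm above the panel, across the axis and in line with the mark, a white line on one half of the bar and the skirt.
- knob_axis (a point): on the knob's axis, at the panel's surface
- knob_mark (a point): outer end of the knob's white mark: on the skirt's edge, 34 mm from the axis, 11 mm above the panel; turns with the knob
- clip_mark (a point): where the knob's mark must come: the point 34 mm from the knob's axis, 11 mm above the panel, in the direction of the dark steel set-point clip (a fixed tab 18 mm long, 6 mm wide, 10 mm high on the white scale, 43 to 61 mm from the axis). The clip stands somewhere else on the scale each time.
- switch (a joint): power switch, a small toggle lever on a black block on the panel in front of the knob (70 by 50 by 25 mm). 0 = off, leaning towards the robot (the unit's -x); 1.0 = on, leaning away (+x). Swings in the unit's xz plane about a level axis 22 mm above the panel, takes about 1.5 N at its tip, stays where it is left.
- switch_tip (a point): centre of the 26 mm black ball at the end of the switch lever, 50 mm from its pivot
- syrup: amber bottle, 60 mm diameter, 130 mm high, bystander
- can: can, 76 mm diameter, 110 mm high, bystander
- ring: steel pastry ring, 90 mm diameter, 50 mm high, bystander
- spoon: spoon, 220 mm, lying, bystander; origin near its middle
- pot: white pot with lid, 68 mm diameter, 80 mm high, bystander
- brush: brush, 180 mm, lying, bystander; origin near its middle
Things that resemble listed ones, but are neither listed nor needed, are in the scene too. What is shaped like the tin_d but red is not meant.

How it is judged:
On the way, in this order (a step that is already met when the one before it is completed fails the run):
1. the jar stands on the cork mat, let go (horizontal distance between jar and mat below 0.04 m and height (world z) of jar below 0.012 m and angle between jar's own z axis and vertical below 0.12 rad and contact force between the fingers and jar below 0.2 N), for 0.2 s.
2. every middle-size tin stands flat on the plate, let go (x of tin_a in the frame of plate_centre between -0.11 and 0.11 m and y of tin_a in the frame of plate_centre between -0.115 and 0.115 m and z of tin_a in the frame of plate_centre between -0.006 and 0.006 m and angle between each of tin_a, tin_b, tin_c, tin_d, tin_e's own z axis and vertical below 0.12 rad and contact force between the fingers and tin_a below 0.2 N and x of tin_b in the frame of plate_centre between -0.11 and 0.11 m and y of tin_b in the frame of plate_centre between -0.115 and 0.115 m and z of tin_b in the frame of plate_centre between -0.006 and 0.006 m and contact force between the fingers and tin_b below 0.2 N and x of tin_c in the frame of plate_centre between -0.11 and 0.11 m and y of tin_c in the frame of plate_centre between -0.115 and 0.115 m and z of tin_c in the frame of plate_centre between -0.006 and 0.006 m and contact force between the fingers and tin_c below 0.2 N and x of tin_d in the frame of plate_centre between -0.11 and 0.11 m and y of tin_d in the frame of plate_centre between -0.115 and 0.115 m and z of tin_d in the frame of plate_centre between -0.006 and 0.006 m and contact force between the fingers and tin_d below 0.2 N and x of tin_e in the frame of plate_centre between -0.11 and 0.11 m and y of tin_e in the frame of plate_centre between -0.115 and 0.115 m and z of tin_e in the frame of plate_centre between -0.006 and 0.006 m and contact force between the fingers and tin_e below 0.2 N), for 0.2 s.
3. the knob's mark is at the clip (horizontal distance between knob_mark and clip_mark below 0.005 m), for 0.4 s.
4. the switch is on (value of joint switch above 0.8 rad), for 0.2 s.
At the end, for the whole second after the job is handed in: Jar upright on the mat (centres within 40 mm); every 88 mm tin flat on the plate, centre 15 mm or more inside its edge; the 66 and 110 mm tins off the plate; knob mark within 5 mm (8 degrees) of the clip; switch over 0.8 rad; all at rest (horizontal distance between jar and mat below 0.04 m and height (world z) of jar below 0.012 m and angle between each of jar, tin_a, tin_b, tin_c, tin_d, tin_e's own z axis and vertical below 0.12 rad and linear speed of each of jar, tin_a, tin_b, tin_c, tin_d, tin_e below 0.02 m/s and x of tin_a in the frame of plate_centre between -0.11 and 0.11 m and y of tin_a in the frame of plate_centre between -0.115 and 0.115 m and z of tin_a in the frame of plate_centre between -0.006 and 0.006 m and x of tin_b in the frame of plate_centre between -0.11 and 0.11 m and y of tin_b in the frame of plate_centre between -0.115 and 0.115 m and z of tin_b in the frame of plate_centre between -0.006 and 0.006 m and x of tin_c in the frame of plate_centre between -0.11 and 0.11 m and y of tin_c in the frame of plate_centre between -0.115 and 0.115 m and z of tin_c in the frame of plate_centre between -0.006 and 0.006 m and x of tin_d in the frame of plate_centre between -0.11 and 0.11 m and y of tin_d in the frame of plate_centre between -0.115 and 0.115 m and z of tin_d in the frame of plate_centre between -0.006 and 0.006 m and x of tin_e in the frame of plate_centre between -0.11 and 0.11 m and y of tin_e in the frame of plate_centre between -0.115 and 0.115 m and z of tin_e in the frame of plate_centre between -0.006 and 0.006 m and (x of tin_short in the frame of plate_centre above 0.14 m or x of tin_short in the frame of plate_centre below -0.14 m or y of tin_short in the frame of plate_centre above 0.145 m or y of tin_short in the frame of plate_centre below -0.27 m) and (x of tin_long in the frame of plate_centre above 0.14 m or x of tin_long in the frame of plate_centre below -0.14 m or y of tin_long in the frame of plate_centre above 0.145 m or y of tin_long in the frame of plate_centre below -0.27 m) and horizontal distance between knob_mark and clip_mark below 0.005 m and value of joint switch above 0.8 rad); the robot touches nothing.
It fails at once if a bystander (bottle, can, ring, spoon, pot, brush) is shifted by more than 50 mm (distance of any of syrup, can, ring, spoon, pot, brush from where it was at the start of the episode above 0.05 m).
Of tin_a, tin_b, tin_c, tin_d, tin_e only 3 to 5 are there at a start; the rules pass over those that are not, and their reading is None.
At some moment in a run one of tin_a, tin_b, tin_c, tin_d, tin_e may be knocked a few centimetres aside while the robot is not near it.
Once in a run the grip may slacken for a moment while it holds something.
It also fails if it takes over 210 s, if anything falls off the work surface, if the arm or the gripper's body presses on something with over 40 N, if the wrist force passes 120 N, or if a joint passes its speed limit or range.

## Working session

There is one attempt and no reset: what is moved stays moved. The work goes in short steps, Python scripts to look and compute and a tool call to move; the robot and the scene stay as the last step left them, time stands still between calls to the robot, and variables do not carry over. Pictures are saved under pics/ and viewed, at most 14 in all, crops included, and the job is handed in when it is done.

Besides the shell and the picture viewer there is one more tool, called after "Call:" by a JSON object that holds its "fn" and its "kwargs". send_rows: Moves the arm, as the interface text tells. Its arguments: {"type":"object","properties":{"steps":{"type":"array","items":{"type":"array","items":{"type":"number"}}},"squeeze":{"type":"number"}},"required":["steps"]}

```bash
mkdir -p pics; cat > h.py <<'E'
import numpy as np, cv2
from plant import ctrl
def grab(n,f=None):
    im=ctrl.read_camera(n)
    if f: cv2.imwrite('pics/'+f,im[:,:,::-1])
    return im
def cal(n):
    c=ctrl.calibration(n); return np.array(c['intrinsics']),np.array(c['extrinsics']),c
def ray(n,u,v):
    K,E,_=cal(n); d=np.linalg.inv(K)@np.array([u,v,1.]); d=np.array([d[0],-d[1],-d[2]])
    R=E[:3,:3]; return -R.T@E[:3,3], R.T@d
def onz(n,u,v,z):
    o,d=ray(n,u,v); return o+d*(z-o[2])/d[2]
def proj(n,p):
    K,E,_=cal(n); q=E[:3,:3]@np.array(p)+E[:3,3]; w=K@np.array([q[0],-q[1],-q[2]]); return w[:2]/w[2]
E
python3 - <<'E'
from h import *
for n in('top','side'):
    grab(n,n+'0.png'); print(cal(n)[2], ray(n,320,200))
s=ctrl.get_state(); print(s)
E
```

```text
{'intrinsics': array([[456.59928336,   0.        , 325.49437048],
       [  0.        , 456.59928336, 204.62010379],
       [  0.        ,   0.        ,   1.        ]]), 'extrinsics': array([[-4.02627265e-03, -9.99769958e-01,  2.10670513e-02,
         1.33323751e-03],
       [ 9.91362839e-01, -1.22900561e-03,  1.31141951e-01,
        -5.31938664e-01],
       [-1.31085891e-01,  2.14131050e-02,  9.91139732e-01,
        -1.37369839e+00],
       [ 0.00000000e+00,  0.00000000e+00,  0.00000000e+00,
         1.00000000e+00]])} (array([0.34727712, 0.03009432, 1.43125844]), array([ 0.14116545, -0.00939507, -0.99006628]))
{'intrinsics': array([[438.64805201,   0.        , 317.83758462],
       [  0.        , 438.64805201, 210.76996268],
       [  0.        ,   0.        ,   1.        ]]), 'extrinsics': array([[ 0.93210075, -0.36166257,  0.01970715, -0.48661612],
       [ 0.19941192,  0.5578372 ,  0.80563797, -0.18657454],
       [-0.30236248, -0.74700592,  0.59208031, -1.15039344],
       [ 0.        ,  0.        ,  0.        ,  1.        ]])} (array([ 0.14294462, -0.93126332,  0.84102665]), array([ 0.31185357,  0.75891939, -0.57220262]))
{'time': 0.1, 'qpos': array([ 1.05401794e+00,  2.87101054e-01,  1.57802771e+00,  1.15440926e-05,
        1.27859402e+00, -1.50014085e-01]), 'dq': array([ 3.84689383e-04, -3.66998396e-03, -3.55472704e-03,  9.18049983e-06,
       -2.08712846e-04, -8.52242801e-04]), 'joint_efforts': array([ 9.65677427e-04, -4.07295084e+01, -2.93700010e+01, -1.73945405e-04,
        3.41860679e-03, -2.41724030e-05]), 'eef_pos': array([0.24174511, 0.62961153, 0.23807106]), 'tcp_rot': array([ 1.82357590e-01,  9.83231699e-01, -1.00461080e-03, -3.53768423e-04]), 'contact_force': array([ 0.89511529, -0.22319674, -0.2796306 ]), 'wrist_torque': array([ 0.02753094, -0.0451943 ,  0.03470815]), 'finger_force': 0.0, 'opening': 1.0006553896871087}
```

View pics/top0.png

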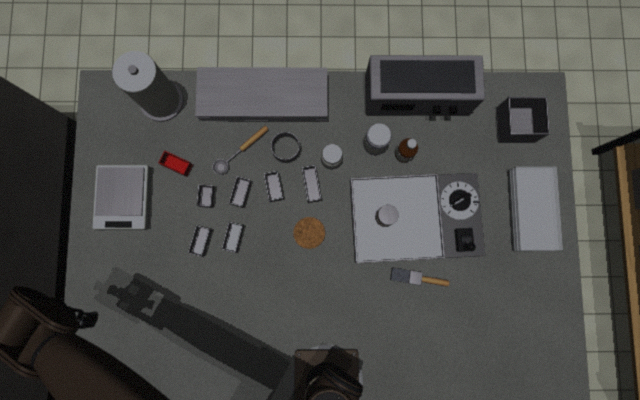

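View pics/side0.png

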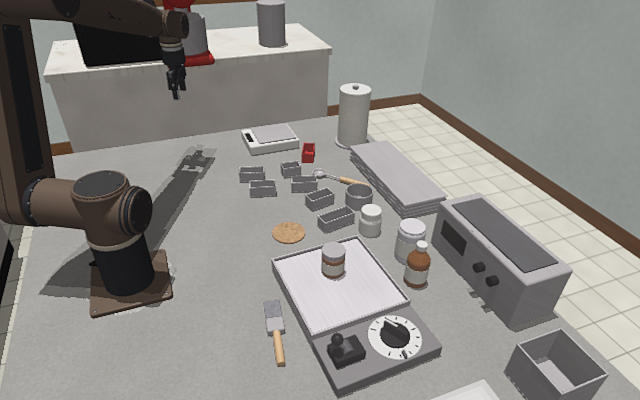

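The top view shows a short tin at (206,196), middle tins at (242,192), (274,186), (201,240) and (234,237), and a long tin at (312,184). The jar is at (388,215), the mat at (309,233), the plate around (396,218), the knob at (460,201) and the switch at (464,239). The red tin at (175,163) is a decoy. Next I'll segment these and measure them.

```bash
python3 - <<'E'
from h import *
a=cv2.imread('pics/top0.png')
c1=cv2.resize(a[150:265,185:330],None,fx=4,fy=4,interpolation=cv2.INTER_CUBIC)
c2=cv2.resize(a[165:270,340:490],None,fx=4,fy=4,interpolation=cv2.INTER_CUBIC)
cv2.imwrite('pics/c1.png',c1);cv2.imwrite('pics/c2.png',c2)
g=cv2.cvtColor(a,cv2.COLOR_BGR2GRAY)
print(g[185:200,228:256:1])
E
```

```text
[[ 78  75  81  79  80  79  62  33  50  86 107 119 130 124 129 128 125 126
  119  97  57  27  29  47  77  73  80  81]
 [ 77  81  78  79  86  87  55  26  46  77 116 126 127 127 122 131 128 123
  125 103  50  26  29  57  71  80  83  78]
 [ 81  83  79  79  85  94  56  28  46  71 119 127 126 127 124 124 128 127
  116  89  42  31  42  69  81  79  80  83]
 [ 78  79  79  81  75  72  39  29  47  81 118 125 127 129 122 129 128 124
  107  70  37  33  48  76  79  83  80  82]
 [ 81  80  79  77  76  50  32  32  65 104 123 128 125 128 129 132 125 127
  111  58  24  37  46  73  82  81  76  76]
 [ 77  84  79  84  93  45  32  51  71 120 130 125 125 129 126 129 129 124
  106  52  27  36  58  78  83  84  77  80]
 [ 79  82  82  79  77  43  36  64  85 119 129 127 130 125 124 125 128 112
   83  45  30  43  69  79  79  78  84  81]
 [ 84  79  77  74  56  31  37  73 112 126 130 129 129 129 125 131 126 107
   56  30  30  48  74  85  79  77  83  78]
 [ 81  78  81  89  51  30  51  75 115 127 124 129 127 126 127 130 129  98
   54  23  31  61  75  82  82  77  80  79]
 [ 80  82  82  93  51  37  66  90 122 131 129 127 128 125 132 129 111  81
   41  25  44  65  77  83  82  87  84  84]
 [ 80  77  79  76  43  36  68 104 128 126 135 131 132 129 129 125  95  62
   32  28  46  74  79  83  84  79  79  81]
 [ 76  84  84  58  29  40  74 122 126 134 129 131 128 132 132 123  97  49
   28  33  45  76  80  78  82  82  80  77]
 [ 77  90  96  49  35  53  88 119 130 131 133 132 133 131 124 113  93  44
   24  33  59  73  78  83  84  76  80  75]
 [ 84  79  75  39  44  84 108 128 132 133 127 134 130 129 129 108  69  39
   27  43  71  78  81  80  84  81  81  79]
 [ 81  81  55  27  39  82 119 132 130 131 133 131 126 132 131 109  65  26
   29  44  76  82  80  86  77  80  79  76]]
```

View pics/c1.png

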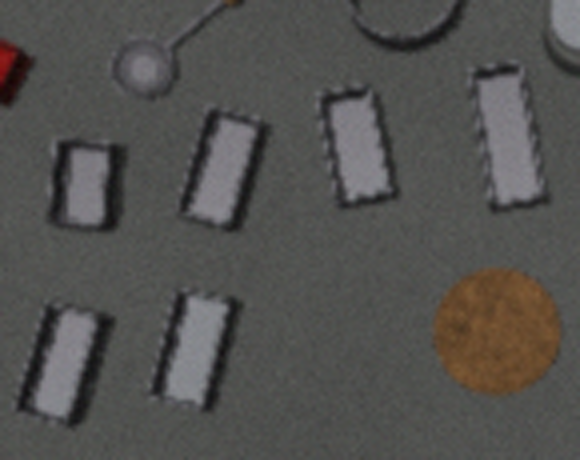

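View pics/c2.png

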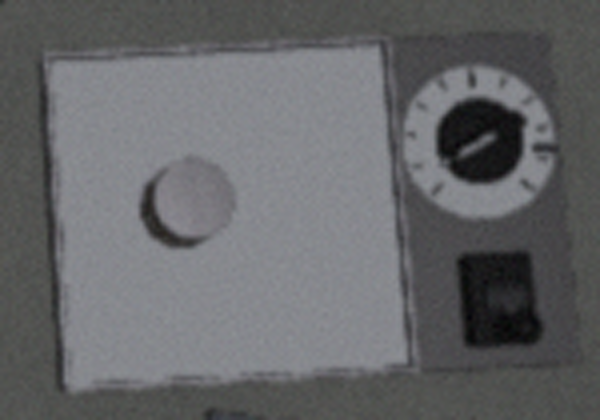

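Both crops are clear. Four tins (88 mm) and the short and long ones show up as bright floors with dark walls. In the second crop the knob mark points lower-left (445,160), while the clip is at the right (545,148), slightly below the dial centre (480,142). Now for the numbers.

```bash
cat >> h.py <<'E'
def tins(im):
    g=cv2.GaussianBlur(cv2.cvtColor(im,cv2.COLOR_RGB2GRAY),(3,3),0).astype(int)
    m=(abs(g-80)>17).astype(np.uint8)
    m=cv2.morphologyEx(m,cv2.MORPH_OPEN,np.ones((2,2),np.uint8))
    out=[]
    for c in cv2.findContours(m,cv2.RETR_EXTERNAL,cv2.CHAIN_APPROX_NONE)[0]:
        (u,v),wh,_=cv2.minAreaRect(c); r=cv2.boxPoints(cv2.minAreaRect(c))
        if not(150<cv2.contourArea(c)<1200): continue
        w=np.array([onz('top',*p,.02)[:2] for p in r])
        e=[w[1]-w[0],w[2]-w[1]]; e.sort(key=np.linalg.norm)
        L=[np.linalg.norm(x) for x in e]; a=np.degrees(np.arctan2(e[1][1],e[1][0])); a=(a+90)%180-90
        out.append((round(float(u)),round(float(v)),*np.round(w.mean(0),4),round(float(a),1),*np.round(L,3)))
    return out
E
python3 - <<'E'
from h import *
im=cv2.imread('pics/top0.png')[:,:,::-1].copy()
for t in tins(im): 
    if 180<t[0]<345 and 120<t[1]<260: print(*t)
hsv=cv2.cvtColor(im,cv2.COLOR_RGB2HSV)
m=cv2.inRange(hsv,(5,90,60),(25,255,255)); m[:, :280]=0; m[:,340:]=0; m[:200]=0;m[270:]=0
M=cv2.moments(m,True); print('mat',onz('top',M['m10']/M['m00'],M['m01']/M['m00'],.006))
g=cv2.cvtColor(im,cv2.COLOR_RGB2GRAY)
roi=cv2.GaussianBlur(g,(3,3),0)
m=(roi>105).astype(np.uint8); m[:,:345]=0; m[:,441:]=0; m[:170]=0; m[268:]=0
c=max(cv2.findContours(m,0,1)[0],key=cv2.contourArea); b=cv2.boxPoints(cv2.minAreaRect(c))
w=np.array([onz('top',*p,.042) for p in b]); print('plate',b,w[:,:2],w.mean(0)[:2])
# jar: lid warm hue
print('jar from crop', onz('top',340+195/4,165+197/4,.115))
k=im[165:270,340:490].astype(int)
print('hue jar',hsv[214,388],hsv[240,370],hsv[214,376])
dial=(roi>115).astype(np.uint8); dial[:,:441]=0; dial[:,482:]=0; dial[:178]=0; dial[224:]=0
c=np.vstack(cv2.findContours(dial,0,1)[0]); el=cv2.fitEllipse(cv2.convexHull(c)); print('dial',el,onz('top',*el[0],.035))
for n,p in(('clip',(545,148)),('markout',(445,162)),('markin',(493,133))): print(n,onz('top',340+p[0]/4,165+p[1]/4,.044 if n=='clip' else .05))
print('lever',onz('top',340+508/4,165+297/4,.08))
E
```

```text
202 241 0.421 0.379 -15.3 0.055 0.089
235 237 0.4325 0.2789 -13.6 0.053 0.088
210 197 0.5578 0.3593 -2.9 0.042 0.067
242 193 0.5699 0.2609 -14.5 0.053 0.088
276 187 0.5891 0.1541 7.2 0.048 0.093
313 185 0.5973 0.0371 6.7 0.042 0.114
333 154 0.6956 -0.0248 -0.5 0.057 0.058
mat [0.44840323 0.05163779 0.006     ]
plate [[351.5477  178.85844]
 [436.39694 174.1446 ]
 [441.0308  257.55383]
 [356.18155 262.2677 ]] [[ 0.61138784 -0.08094135]
 [ 0.62629737 -0.34566592]
 [ 0.36828647 -0.35052341]
 [ 0.35507954 -0.09201941]] [ 0.49026281 -0.21728752]
jar from crop [ 0.49287738 -0.18227863  0.115     ]
hue jar [137  18 127] [105  11 141] [30  9 58]
dial ((459.0081787109375, 200.28256225585938), (35.96210479736328, 37.463035583496094), 137.20529174804688) [ 0.54502917 -0.41524911  0.035     ]
clip [ 0.53834035 -0.46576309  0.044     ]
markout [ 0.5267564  -0.38580834  0.05      ]
markin [ 0.5492086  -0.42387329  0.05      ]
lever [ 0.42152765 -0.41983831  0.08      ]
```

```bash
cat >> h.py <<'E'
from scipy.spatial.transform import Rotation as Rn
def go(*T):
    """T: list of (x,y,z,yaw of tool y in deg) -> shifts from present pose"""
    s=ctrl.get_state(); R=Rn.from_quat(s['tcp_rot']).as_matrix(); p=np.array(s['eef_pos'])
    y0=np.degrees(np.arctan2(R[1,1],R[0,1]))
    print('t%.2f'%s['time'],'pos',p.round(4),'yaw %.1f'%y0,'open %.2f'%s['opening'],'q',np.degrees(s['qpos']).round(0))
    for x,y,z,w in T:
        d=R.T@(np.array([x,y,z])-p); t=-((w-y0+180)%360-180); print(d.round(4),round(float(t),1))
E
python3 -c "
from h import *
go((.46,.25,.24,80),(.494,-.182,.2,93),(.494,-.182,.078,93))"
```

```text
t0.10 pos [0.2417 0.6296 0.2381] yaw 69.0 open 1.00 q [60. 16. 90.  0. 73. -9.]
[-0.3399 -0.2761 -0.0015] -11.0
[-0.5265 -0.6671  0.0393] -24.0
[-0.5266 -0.6668  0.1613] -24.0
```

Call:
{"fn": "send_rows", "kwargs": {"steps": [[-0.34,-0.276,0,-11,1],[-0.34,-0.276,0,-11,1],[-0.34,-0.276,0,-11,1],[-0.34,-0.276,0,-11,1],[-0.34,-0.276,0,-11,1],[-0.34,-0.276,0,-11,1],[-0.34,-0.276,0,-11,1],[-0.34,-0.276,0,-11,1],[-0.34,-0.276,0,-11,1],[-0.34,-0.276,0,-11,1]]}}

```text
time: 1.1
eef_pos: [0.4622, 0.2469, 0.2389]
tcp_rot: [0.09, 0.996, -0.001, 0.0]
contact_force: [-0.9, 0.1, 0.2]
opening: 0.999
finger_force: 0.0
```

```bash
python3 -c "
from h import *
go((.494,-.182,.2,93),(.494,-.182,.078,93))"
```

```text
t1.10 pos [0.4622 0.2469 0.2389] yaw 79.7 open 1.00 q [ 17.  -3. 111.  -0.  71. -63.]
[-0.1084 -0.4162  0.0395] -13.3
[-0.1083 -0.416   0.1615] -13.3
```

Call:
{"fn": "send_rows", "kwargs": {"steps": [[-0.108,-0.416,0.04,-13.3,1],[-0.108,-0.416,0.04,-13.3,1],[-0.108,-0.416,0.04,-13.3,1],[-0.108,-0.416,0.04,-13.3,1],[-0.108,-0.416,0.04,-13.3,1],[-0.108,-0.416,0.04,-13.3,1],[-0.108,-0.416,0.04,-13.3,1],[-0.108,-0.416,0.04,-13.3,1],[-0.108,-0.416,0.04,-13.3,1],[-0.108,-0.416,0.04,-13.3,1],[-0.108,-0.416,0.04,-13.3,1]]}}

```text
time: 2.2
eef_pos: [0.4942, -0.1777, 0.1987]
tcp_rot: [-0.028, 1.0, 0.001, -0.001]
contact_force: [0.1, 0.4, 0.4]
opening: 1.001
finger_force: 0.0
```

```bash
python3 -c "
from h import *
go((.494,-.182,.2,93),(.494,-.182,.078,93))
im=grab('side','s1.png')
im2=cv2.resize(im[190:370,240:450],None,fx=3,fy=3); cv2.imwrite('pics/s1c.png',im2[:,:,::-1])
print(proj('side',(.494,-.182,.115)),proj('side',(.494,-.182,.04)))
"
```

```text
t2.20 pos [ 0.4942 -0.1777  0.1987] yaw 93.2 open 1.00 q [ -31.   -0.  113.    0.   67. -124.]
[ 0.0005 -0.0043 -0.0013] 0.2
[ 0.0003 -0.0045  0.1207] 0.2
[334.62364538 249.57917406] [333.40119743 271.31456474]
```

View pics/s1c.png

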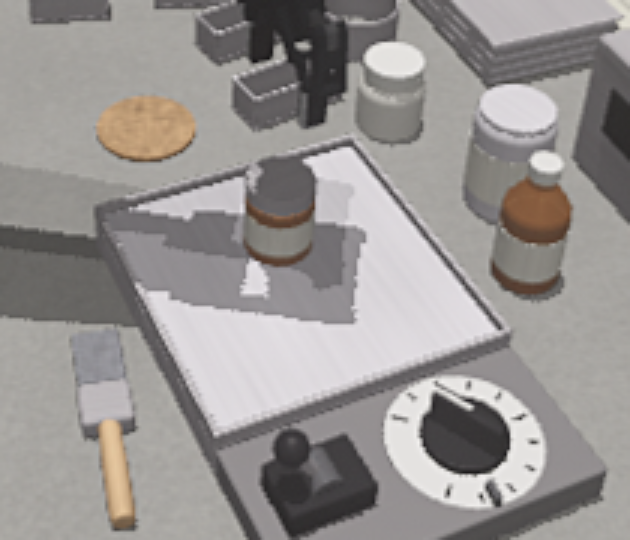

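The jar stands right under the gripper at crop (280,210), and the fingers are clear around it.

Call:
{"fn": "send_rows", "kwargs": {"steps": [[0,-0.004,0.04,0,1],[0,-0.004,0.08,0,1],[0,-0.004,0.12,0,1],[0,-0.004,0.12,0,1],[0,-0.004,0.12,0,0.4],[0,-0.004,0.12,0,0.0],[0,-0.004,0.12,0,-0.5],[0,-0.004,0.12,0,-0.8],[0,-0.004,0.12,0,-1],[0,-0.004,0.12,0,-1],[0,-0.004,0.12,0,-1],[0,-0.004,0.12,0,-1]], "squeeze": 50}}

```text
time: 3.45
eef_pos: [0.4966, -0.1824, 0.0823]
tcp_rot: [-0.029, 1.0, -0.001, 0.002]
contact_force: [0.5, 2.4, 7.1]
opening: 0.691
finger_force: 54.6
```

```bash
python3 -c "
from h import *
s=ctrl.get_state();print(s['finger_force'],s['contact_force'])
go((.494,-.182,.16,93),(.448,.052,.16,93),(.448,.052,.043,93))
"
```

```text
54.597078059159685 [0.51935226 2.39524146 7.13055424]
t3.45 pos [ 0.4966 -0.1824  0.0823] yaw 93.3 open 0.69 q [ -31.    9.  117.    0.   54. -125.]
[ 0.0022  0.0004 -0.0777] 0.3
[ 0.0348  0.2367 -0.0783] 0.3
[0.0354 0.2369 0.0387] 0.3
```

Call:
{"fn": "send_rows", "kwargs": {"steps": [[0,0,-0.03,0,-1],[0.0,0.0,-0.06,0,-1],[0.005,0.02,-0.08,0,-1],[0.01,0.05,-0.08,0,-1],[0.015,0.08,-0.08,0,-1],[0.02,0.12,-0.08,0,-1],[0.025,0.16,-0.08,0,-1],[0.03,0.2,-0.08,0,-1],[0.034,0.237,-0.08,0,-1],[0.034,0.237,-0.08,0,-1]]}}

```text
time: 4.45
eef_pos: [0.4453, 0.0561, 0.1589]
tcp_rot: [-0.031, 1.0, 0.001, -0.001]
contact_force: [-0.0, -0.7, -3.0]
opening: 0.694
finger_force: 55.6
```

```bash
python3 -c "
from h import *
s=ctrl.get_state();print(s['finger_force'],s['contact_force'])
go((.448,.052,.05,93))
im=grab('side');cv2.imwrite('pics/s2c.png',cv2.resize(im[130:310,200:420],None,fx=3,fy=3)[:,:,::-1])
"
```

```text
55.62189037562348 [-0.01116071 -0.72925638 -2.98042438]
t4.45 pos [0.4453 0.0561 0.1589] yaw 93.6 open 0.69 q [ -6.  -8. 125.   0.  63. -99.]
[-0.0026 -0.0044  0.1088] 0.6
```

View pics/s2c.png

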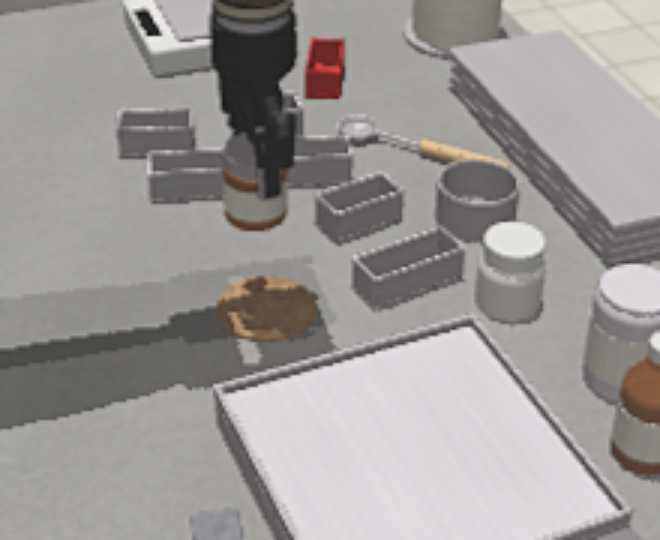

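The jar is held upright above the mat (mat at crop (268,308)). Lower it, release and retreat.

Call:
{"fn": "send_rows", "kwargs": {"steps": [[-0.002,-0.004,0.03,0,-1],[-0.002,-0.004,0.06,0,-1],[-0.002,-0.004,0.085,0,-1],[-0.002,-0.004,0.1,0,-1],[-0.002,-0.004,0.106,0,-1],[-0.002,-0.004,0.11,0,-1],[-0.002,-0.004,0.11,0,-1],[-0.002,-0.004,0.11,0,0.6],[-0.002,-0.004,0.11,0,1],[-0.002,-0.004,0.11,0,1],[-0.002,-0.004,0.11,0,1],[-0.002,-0.004,0.11,0,1]]}}

```text
time: 5.7
eef_pos: [0.4497, 0.0489, 0.0497]
tcp_rot: [-0.029, 1.0, -0.0, 0.0]
contact_force: [0.6, -0.2, 1.0]
opening: 1.003
finger_force: 0.0
```

Call:
{"fn": "send_rows", "kwargs": {"steps": [[0,0,-0.03,0,1],[0,0,-0.07,0,1],[0,0,-0.12,0,1],[0,0,-0.13,0,1],[0,0,-0.13,0,1]]}}

```text
time: 6.2
eef_pos: [0.4511, 0.0487, 0.1821]
tcp_rot: [-0.029, 1.0, -0.0, 0.003]
contact_force: [0.8, -0.2, -0.8]
opening: 1.0
finger_force: 0.0
```

```bash
python3 -c "
from h import *
im=grab('top','t2.png')
for t in tins(im): 
    if 180<t[0]<345 and 120<t[1]<260: print(*t)
go((.584,.156,.18,97),(.584,.156,.04,97))
"
```

```text
202 241 0.4211 0.3789 -15.5 0.055 0.089
235 238 0.4322 0.2789 -12.7 0.053 0.088
210 197 0.5578 0.3593 -2.9 0.042 0.067
242 193 0.5695 0.261 -14.5 0.053 0.087
276 187 0.5885 0.1552 9.1 0.043 0.092
332 154 0.6973 -0.0233 -26.2 0.061 0.062
t6.25 pos [0.4495 0.0489 0.1796] yaw 93.3 open 1.00 q [  -7.   -9.  124.    0.   65. -100.]
[-0.1404  0.0992 -0.0002] -3.7
[-0.1402  0.0992  0.1398] -3.7
```

```bash
python3 -c "
from h import *
go((.589,.159,.18,101),(.589,.159,.05,101),(.589,.159,.02,101))
"
```

```text
t6.25 pos [0.4495 0.0489 0.1796] yaw 93.3 open 1.00 q [  -7.   -9.  124.    0.   65. -100.]
[-0.1456  0.1019 -0.0002] -7.7
[-0.1454  0.102   0.1298] -7.7
[-0.1454  0.102   0.1598] -7.7
```

Call:
{"fn": "send_rows", "kwargs": {"steps": [[-0.145,0.102,0,-7.7,1],[-0.145,0.102,0,-7.7,1],[-0.145,0.102,0,-7.7,1],[-0.145,0.102,0,-7.7,1],[-0.145,0.102,0,-7.7,1],[-0.145,0.102,0.04,-7.7,1],[-0.145,0.102,0.08,-7.7,1],[-0.145,0.102,0.12,-7.7,1],[-0.145,0.102,0.15,-7.7,1],[-0.145,0.102,0.16,-7.7,1],[-0.145,0.102,0.16,-7.7,1]]}}

```text
time: 7.35
eef_pos: [0.5853, 0.1583, 0.0162]
tcp_rot: [-0.096, 0.995, -0.0, -0.003]
contact_force: [-0.1, 0.3, 0.2]
opening: 1.002
finger_force: 0.0
```

Call:
{"fn": "send_rows", "kwargs": {"steps": [[0,0,0,0,0.4],[0,0,0,0,0.2],[0,0,0,0,0.0],[0,0,0,0,-0.3],[0,0,0,0,-0.7],[0,0,0,0,-1],[0,0,0,0,-1],[0,0,0,0,-1]], "squeeze": 40}}

```text
time: 8.15
eef_pos: [0.5899, 0.1592, 0.0216]
tcp_rot: [-0.096, 0.995, -0.0, 0.002]
contact_force: [-0.2, -0.7, 6.6]
opening: 0.508
finger_force: 43.4
```

```bash
python3 -c "
from h import *
go((.589,.159,.17,101),(.545,-.153,.17,93),(.545,-.153,.062,93))
"
```

```text
t8.15 pos [0.5899 0.1592 0.0216] yaw 101.0 open 0.51 q [  6.  23. 107.  -0.  50. -95.]
[ 4.000e-04 -1.000e-04 -1.484e-01] -0.0
[ 0.1031 -0.298  -0.1486] 8.0
[ 0.1035 -0.2979 -0.0406] 8.0
```

Call:
{"fn": "send_rows", "kwargs": {"steps": [[0,0,-0.04,0,-1],[0,0,-0.08,0,-1],[0.01,-0.03,-0.12,1,-1],[0.024,-0.07,-0.13,2,-1],[0.038,-0.11,-0.13,3.5,-1],[0.052,-0.15,-0.13,5,-1],[0.066,-0.19,-0.13,6.5,-1],[0.08,-0.23,-0.13,8,-1],[0.094,-0.27,-0.13,8,-1],[0.103,-0.298,-0.13,8,-1],[0.103,-0.298,-0.12,8,-1],[0.103,-0.298,-0.12,8,-1]]}}

```text
time: 9.35
eef_pos: [0.5426, -0.153, 0.1375]
tcp_rot: [-0.025, 1.0, 0.001, -0.002]
contact_force: [-0.9, 1.1, -1.3]
opening: 0.508
finger_force: 42.7
```

```bash
python3 -c "
from h import *
s=ctrl.get_state();print(s['finger_force'])
go((.545,-.153,.062,93))
"
```

```text
42.69179284572601
t9.35 pos [ 0.5426 -0.153   0.1375] yaw 92.9 open 0.51 q [ -26.    9.  111.    0.   61. -119.]
[-0.0027 -0.0003  0.0755] -0.1
```

Call:
{"fn": "send_rows", "kwargs": {"steps": [[-0.002,0,0.03,0,-1],[-0.002,0,0.055,0,-1],[-0.002,0,0.068,0,-1],[-0.002,0,0.074,0,-1],[-0.002,0,0.076,0,-1],[-0.002,0,0.076,0,0.3],[-0.002,0,0.076,0,0.8],[-0.002,0,0.076,0,0.8],[-0.002,0,0.076,0,0.8],[-0.002,0,0.05,0,0.8],[-0.002,0,0.01,0,0.8],[-0.002,0,-0.03,0,0.9]]}}

```text
time: 10.55
eef_pos: [0.5454, -0.1529, 0.1701]
tcp_rot: [-0.026, 1.0, 0.0, -0.001]
contact_force: [-0.0, -0.6, -0.0]
opening: 0.949
finger_force: 0.0
```

```bash
python3 -c "
from h import *
go((.57,.261,.17,77),(.57,.261,.02,77))
"
```

```text
t10.55 pos [ 0.5454 -0.1529  0.1701] yaw 93.0 open 0.95 q [ -26.    7.  109.   -0.   64. -119.]
[-4.610e-02  4.121e-01  3.000e-04] 16.0
[-0.0463  0.4119  0.1503] 16.0
```

Call:
{"fn": "send_rows", "kwargs": {"steps": [[-0.046,0.412,0,16,1],[-0.046,0.412,0,16,1],[-0.046,0.412,0,16,1],[-0.046,0.412,0,16,1],[-0.046,0.412,0,16,1],[-0.046,0.412,0,16,1],[-0.046,0.412,0,16,1],[-0.046,0.412,0,16,1],[-0.046,0.412,0,16,1],[-0.046,0.412,0,16,1],[-0.046,0.412,0.0,16,1]]}}

```text
time: 11.65
eef_pos: [0.5704, 0.2602, 0.1692]
tcp_rot: [0.113, 0.994, -0.0, -0.0]
contact_force: [0.4, 0.6, 0.4]
opening: 0.996
finger_force: 0.0
```

```bash
python3 -c "
from h import *
go((.57,.261,.02,77))
im=grab('top','t3.png');a=im[150:275,185:450]
cv2.imwrite('pics/t3c.png',cv2.resize(a,None,fx=3,fy=3)[:,:,::-1])
"
```

```text
t11.65 pos [0.5704 0.2602 0.1692] yaw 77.0 open 1.00 q [ 15.  14. 101.  -0.  65. -62.]
[0.0006 0.0008 0.1492] 0.0
```

View pics/t3c.png

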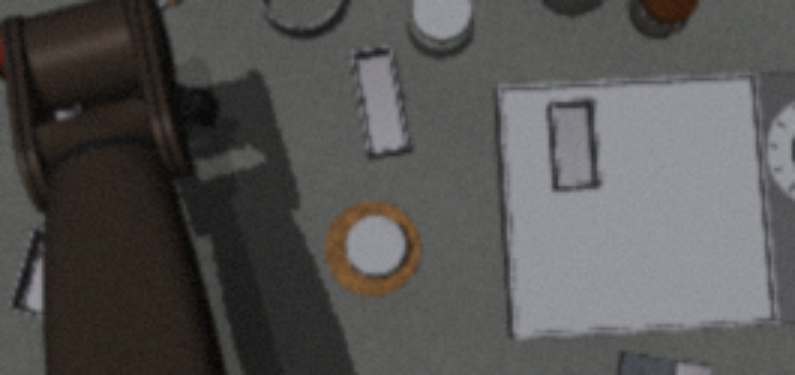

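The first tin stands on the plate at crop (573,145) and the jar is centred on the mat at (377,245). The next tin is hidden under the arm, so I'm going down on its measured position.

Call:
{"fn": "send_rows", "kwargs": {"steps": [[0,0.001,0.04,0,1],[0,0.001,0.08,0,1],[0,0.001,0.12,0,1],[0,0.001,0.148,0,1],[0,0.001,0.149,0,1],[0,0.001,0.149,0,0.4],[0,0.001,0.149,0,0.1],[0,0.001,0.149,0,-0.3],[0,0.001,0.149,0,-0.7],[0,0.001,0.149,0,-1],[0,0.001,0.149,0,-1],[0,0.001,0.149,0,-1]]}}

```text
time: 12.9
eef_pos: [0.5728, 0.2622, 0.0234]
tcp_rot: [0.113, 0.994, 0.001, 0.002]
contact_force: [-0.1, -1.5, 7.0]
opening: 0.51
finger_force: 43.7
```

```bash
python3 -c "
from h import *
s=ctrl.get_state();print(s['finger_force'],s['contact_force'])
go((.551,-.277,.17,93),(.551,-.277,.062,93))
"
```

```text
43.683096170425415 [-0.05610846 -1.45137228  7.00280937]
t12.90 pos [0.5728 0.2622 0.0234] yaw 77.0 open 0.51 q [ 15.  25. 104.  -0.  51. -62.]
[-0.1007 -0.53   -0.1472] -16.0
[-0.1002 -0.5302 -0.0392] -16.0
```

Call:
{"fn": "send_rows", "kwargs": {"steps": [[0,0,-0.04,0,-1],[0,0,-0.08,0,-1],[-0.006,-0.03,-0.12,0,-1],[-0.015,-0.08,-0.14,-3,-1],[-0.025,-0.13,-0.14,-5,-1],[-0.035,-0.18,-0.14,-7,-1],[-0.044,-0.23,-0.14,-9,-1],[-0.053,-0.28,-0.14,-11,-1],[-0.063,-0.33,-0.14,-13,-1],[-0.072,-0.38,-0.14,-15,-1],[-0.082,-0.43,-0.14,-16,-1],[-0.091,-0.48,-0.14,-16,-1]]}}

```text
time: 14.1
eef_pos: [0.5513, -0.2164, 0.1607]
tcp_rot: [-0.026, 1.0, -0.0, 0.0]
contact_force: [0.7, 0.9, -0.5]
opening: 0.506
finger_force: 47.9
```

```bash
python3 -c "
from h import *
s=ctrl.get_state();print(s['finger_force'])
go((.551,-.277,.14,93),(.551,-.277,.062,93))
"
```

```text
47.86193668842316
t14.10 pos [ 0.5513 -0.2164  0.1607] yaw 93.0 open 0.51 q [ -31.   10.  106.    0.   63. -124.]
[ 0.0035 -0.0605  0.0208] 0.0
[ 0.0035 -0.0604  0.0988] 0.0
```

Call:
{"fn": "send_rows", "kwargs": {"steps": [[0.003,-0.035,0.02,0,-1],[0.003,-0.052,0.05,0,-1],[0.003,-0.052,0.078,0,-1],[0.003,-0.052,0.09,0,-1],[0.003,-0.052,0.096,0,-1],[0.003,-0.052,0.098,0,-1],[0.003,-0.052,0.098,0,0.3],[0.003,-0.052,0.098,0,0.8],[0.003,-0.052,0.098,0,0.8],[0.003,-0.052,0.098,0,0.8],[0.003,-0.052,0.06,0,0.8],[0.003,-0.052,0.02,0,0.8]]}}

```text
time: 15.3
eef_pos: [0.5503, -0.2659, 0.1392]
tcp_rot: [-0.026, 1.0, 0.001, -0.002]
contact_force: [0.8, -0.4, -0.5]
opening: 0.902
finger_force: 0.0
```

```bash
python3 -c "
from h import *
go((.46,-.12,.18,90),(.432,.279,.18,77),(.432,.279,.02,77))
im=grab('top','t4.png')
for t in tins(im): 
    if 180<t[0]<345 and 120<t[1]<260: print(*t)
"
```

```text
t15.30 pos [ 0.5503 -0.2659  0.1392] yaw 93.0 open 0.90 q [ -35.   14.  104.    0.   62. -128.]
[ 0.0827  0.1505 -0.0401] 3.0
[ 0.0899  0.5504 -0.0389] 16.0
[0.0893 0.5499 0.1211] 16.0
202 242 0.42 0.3792 -15.3 0.053 0.087
235 238 0.4308 0.2796 -12.7 0.052 0.087
310 232 0.4487 0.0463 -0.1 0.059 0.062
208 197 0.5585 0.3662 -3.3 0.056 0.067
312 186 0.5917 0.0417 12.7 0.042 0.105
333 154 0.6973 -0.0248 -89.9 0.062 0.064
```

Call:
{"fn": "send_rows", "kwargs": {"steps": [[0.0,0.03,-0.04,3,1],[0.015,0.08,-0.04,5,1],[0.025,0.13,-0.04,7,1],[0.035,0.18,-0.04,9,1],[0.045,0.23,-0.04,11,1],[0.055,0.28,-0.04,13,1],[0.062,0.33,-0.04,15,1],[0.07,0.38,-0.04,16,1],[0.077,0.43,-0.04,16,1],[0.083,0.48,-0.04,16,1],[0.089,0.525,-0.04,16,1],[0.09,0.55,-0.04,16,1]]}}

```text
time: 16.55
eef_pos: [0.4318, 0.2809, 0.1807]
tcp_rot: [0.112, 0.994, 0.001, 0.0]
contact_force: [0.4, -0.6, 0.3]
opening: 1.0
finger_force: 0.0
```

```bash
python3 -c "
from h import *
go((.431,.279,.18,77),(.431,.279,.02,77))
"
```

```text
t16.55 pos [0.4318 0.2809 0.1807] yaw 77.1 open 1.00 q [ 22.  -1. 116.   0.  65. -55.]
[ 0.0003 -0.002   0.0007] 0.1
[ 0.0004 -0.0022  0.1607] 0.1
```

Call:
{"fn": "send_rows", "kwargs": {"steps": [[0,-0.001,0.04,0,1],[0,-0.001,0.08,0,1],[0,-0.001,0.12,0,1],[0,-0.001,0.155,0,1],[0,-0.001,0.16,0,1],[0,-0.001,0.16,0,0.4],[0,-0.001,0.16,0,0.1],[0,-0.001,0.16,0,-0.3],[0,-0.001,0.16,0,-0.7],[0,-0.001,0.16,0,-1],[0,-0.001,0.16,0,-1],[0,-0.001,0.16,0,-1]]}}

```text
time: 17.75
eef_pos: [0.435, 0.2778, 0.0231]
tcp_rot: [0.113, 0.994, 0.001, 0.002]
contact_force: [-0.0, 0.7, 7.3]
opening: 0.505
finger_force: 43.4
```

```bash
python3 -c "
from h import *
s=ctrl.get_state();print(s['finger_force'],s['contact_force'])
go((.431,-.159,.17,93),(.431,-.159,.062,93))
"
```

```text
43.36262404918671 [-0.02254193  0.67155832  7.27022985]
t17.75 pos [0.435  0.2778 0.0231] yaw 77.0 open 0.51 q [ 21.  13. 120.  -0.  46. -56.]
[-0.0951 -0.426  -0.1478] -16.0
[-0.0946 -0.4263 -0.0398] -16.0
```

Call:
{"fn": "send_rows", "kwargs": {"steps": [[0,0,-0.045,0,-1],[-0.01,0,-0.09,0,-1],[-0.03,-0.03,-0.13,0,-1],[-0.055,-0.08,-0.145,-3,-1],[-0.075,-0.13,-0.145,-5,-1],[-0.085,-0.18,-0.145,-7,-1],[-0.09,-0.23,-0.145,-9,-1],[-0.095,-0.28,-0.145,-12,-1],[-0.1,-0.33,-0.145,-16,-1],[-0.1,-0.38,-0.145,-16,-1],[-0.096,-0.415,-0.145,-16,-1],[-0.095,-0.426,-0.13,-16,-1]]}}

```text
time: 18.95
eef_pos: [0.4297, -0.1646, 0.1531]
tcp_rot: [-0.024, 1.0, -0.003, 0.002]
contact_force: [0.0, -0.0, -1.2]
opening: 0.508
finger_force: 42.5
```

```bash
python3 -c "
from h import *
s=ctrl.get_state();print(s['finger_force'])
go((.431,-.159,.063,93))
"
```

```text
42.45629131793976
t18.95 pos [ 0.4297 -0.1646  0.1531] yaw 92.7 open 0.51 q [ -34.   -6.  124.   -0.   62. -126.]
[-0.0012  0.006   0.0901] -0.3
```

Call:
{"fn": "send_rows", "kwargs": {"steps": [[0,0.002,0.03,0,-1],[0,0.002,0.06,0,-1],[0,0.002,0.078,0,-1],[0,0.002,0.086,0,-1],[0,0.002,0.089,0,-1],[0,0.002,0.09,0,-1],[0,0.002,0.09,0,0.3],[0,0.002,0.09,0,0.8],[0,0.002,0.09,0,0.8],[0,0.002,0.09,0,0.8],[0,0.002,0.05,0,0.8],[0,0.002,0.0,0,0.8]]}}

```text
time: 20.15
eef_pos: [0.4272, -0.1563, 0.1485]
tcp_rot: [-0.026, 1.0, 0.002, -0.003]
contact_force: [0.6, -1.2, 0.2]
opening: 0.903
finger_force: 0.0
```

```bash
python3 -c "
from h import *
go((.42,.379,.18,75),(.42,.379,.02,75))
im=grab('top','t5.png')
for t in tins(im): 
    if 180<t[0]<345 and 120<t[1]<260: print(*t)
"
```

```text
t20.15 pos [ 0.4272 -0.1563  0.1485] yaw 93.0 open 0.90 q [ -33.   -6.  125.   -0.   62. -126.]
[-0.0205  0.5351 -0.0293] 18.0
[-0.0214  0.5344  0.1307] 18.0
202 241 0.4211 0.3789 -15.5 0.055 0.089
310 232 0.4487 0.0463 89.9 0.056 0.059
208 197 0.5585 0.3662 -3.3 0.056 0.067
313 186 0.5923 0.0388 5.5 0.039 0.104
333 154 0.6965 -0.024 -44.4 0.061 0.064
```

Last tin. The path bows outward to stay clear of the inner reach limit.

Call:
{"fn": "send_rows", "kwargs": {"steps": [[-0.01,0.03,-0.03,0,1],[-0.03,0.08,-0.03,2,1],[-0.04,0.13,-0.03,4,1],[-0.04,0.18,-0.03,6,1],[-0.04,0.23,-0.03,8,1],[-0.04,0.28,-0.03,10,1],[-0.035,0.33,-0.03,12,1],[-0.03,0.38,-0.03,14,1],[-0.025,0.43,-0.03,16,1],[-0.022,0.48,-0.03,18,1],[-0.021,0.525,-0.03,18,1],[-0.021,0.535,-0.03,18,1]]}}

```text
time: 21.4
eef_pos: [0.4213, 0.3819, 0.1803]
tcp_rot: [0.128, 0.992, 0.001, 0.0]
contact_force: [-0.4, -0.5, -0.1]
opening: 0.999
finger_force: 0.0
```

```bash
python3 -c "
from h import *
go((.42,.379,.18,75),(.42,.379,.02,75))
"
```

```text
t21.40 pos [0.4213 0.3819 0.1803] yaw 75.2 open 1.00 q [ 32.   6. 109.   0.  65. -43.]
[ 0.0006 -0.0032  0.0003] 0.2
[ 0.0006 -0.0035  0.1603] 0.2
```

Call:
{"fn": "send_rows", "kwargs": {"steps": [[0,-0.001,0.04,0,1],[0,-0.001,0.08,0,1],[0,-0.001,0.12,0,1],[0,-0.001,0.155,0,1],[0,-0.001,0.16,0,1],[0,-0.001,0.16,0,0.4],[0,-0.001,0.16,0,0.1],[0,-0.001,0.16,0,-0.3],[0,-0.001,0.16,0,-0.7],[0,-0.001,0.16,0,-1],[0,-0.001,0.16,0,-1],[0,-0.001,0.16,0,-1]]}}

```text
time: 22.6
eef_pos: [0.4243, 0.3781, 0.0234]
tcp_rot: [0.131, 0.991, 0.002, 0.002]
contact_force: [0.9, -0.1, 5.8]
opening: 0.504
finger_force: 43.6
```

```bash
python3 -c "
from h import *
s=ctrl.get_state();print(s['finger_force'],s['contact_force'])
go((.5,.0,.17,93),(.437,-.283,.17,93),(.437,-.283,.062,93))
"
```

```text
43.627100586891174 [ 0.87591242 -0.09232326  5.78388479]
t22.60 pos [0.4243 0.3781 0.0234] yaw 75.0 open 0.50 q [ 31.  19. 113.  -0.  48. -44.]
[-0.1717 -0.345  -0.1473] -18.0
[-0.1841 -0.6346 -0.1485] -18.0
[-0.1837 -0.6351 -0.0405] -18.0
```

Call:
{"fn": "send_rows", "kwargs": {"steps": [[0,0,-0.045,0,-1],[-0.01,0,-0.09,0,-1],[-0.03,-0.03,-0.13,0,-1],[-0.055,-0.07,-0.145,-2,-1],[-0.08,-0.11,-0.145,-4,-1],[-0.105,-0.15,-0.145,-6,-1],[-0.125,-0.195,-0.145,-8,-1],[-0.145,-0.24,-0.145,-10,-1],[-0.16,-0.285,-0.145,-13,-1],[-0.17,-0.33,-0.145,-16,-1],[-0.172,-0.345,-0.145,-18,-1],[-0.172,-0.345,-0.145,-18,-1]]}}

```text
time: 23.8
eef_pos: [0.4985, -0.0031, 0.1656]
tcp_rot: [-0.024, 1.0, -0.0, 0.0]
contact_force: [0.2, 1.1, -1.2]
opening: 0.507
finger_force: 42.6
```

```bash
python3 -c "
from h import *
s=ctrl.get_state();print(s['finger_force'])
go((.437,-.283,.15,93),(.437,-.283,.0635,93))
"
```

```text
42.62006342411041
t23.80 pos [ 0.4985 -0.0031  0.1656] yaw 92.8 open 0.51 q [ -12.   -2.  119.   -0.   63. -105.]
[ 0.0749 -0.2766  0.0157] -0.2
[ 0.0749 -0.2766  0.1022] -0.2
```

Call:
{"fn": "send_rows", "kwargs": {"steps": [[0.008,-0.03,0,0,-1],[0.02,-0.075,0,0,-1],[0.033,-0.12,0,0,-1],[0.046,-0.165,0,0,-1],[0.059,-0.21,0,0,-1],[0.07,-0.255,0,0,-1],[0.075,-0.277,0,0,-1],[0.075,-0.277,0.03,0,-1],[0.075,-0.277,0.06,0,-1],[0.075,-0.277,0.085,0,-1],[0.075,-0.277,0.094,0,-1],[0.075,-0.277,0.098,0,-1]]}}

```text
time: 25.0
eef_pos: [0.4384, -0.2803, 0.0665]
tcp_rot: [-0.026, 1.0, 0.001, -0.001]
contact_force: [0.0, -0.2, -0.6]
opening: 0.511
finger_force: 42.7
```

```bash
python3 -c "
from h import *
s=ctrl.get_state();print(s['finger_force'],s['contact_force'])
go((.437,-.283,.0635,93))
"
```

```text
42.66506731510162 [ 0.04976526 -0.22158191 -0.57211309]
t25.00 pos [ 0.4384 -0.2803  0.0665] yaw 93.0 open 0.51 q [ -44.    9.  119.    0.   52. -137.]
[ 0.0015 -0.0027  0.003 ] 0.0
```

Call:
{"fn": "send_rows", "kwargs": {"steps": [[0,0,0.003,0,-1],[0,0,0.003,0,0.3],[0,0,0.003,0,0.8],[0,0,0.003,0,0.8],[0,0,0.003,0,0.8],[0,0,-0.04,0,0.8],[0,0,-0.09,0,0.8],[-0.02,0.04,-0.13,0,0.8],[-0.03,0.09,-0.15,0,0.8],[-0.03,0.14,-0.15,0,0.8],[-0.03,0.19,-0.15,0,0.8],[-0.03,0.24,-0.15,0,0.8]]}}

```text
time: 26.2
eef_pos: [0.4565, -0.0514, 0.2183]
tcp_rot: [-0.026, 1.0, -0.0, 0.001]
contact_force: [0.5, 0.8, -0.0]
opening: 0.903
finger_force: 0.0
```

Call:
{"fn": "send_rows", "kwargs": {"steps": [[0,0.05,0,0,1],[0,0.1,0,0,1],[0,0.15,0,0,1],[0,0.2,0,0,1],[0,0.2,0,0,1]]}}

```text
time: 26.7
eef_pos: [0.4449, 0.1518, 0.2177]
tcp_rot: [-0.03, 1.0, 0.001, 0.0]
contact_force: [1.0, -0.7, 0.1]
opening: 1.003
finger_force: 0.0
```

```bash
python3 - <<'E'
from h import *
t=grab('top','t6.png'); s=grab('side','s6.png')
a=cv2.resize(t[165:270,290:490],None,fx=4,fy=4)          # 800x420
cv2.imwrite('pics/t6c.png',a[:,:,::-1])
b=cv2.resize(s[230:390,260:460],None,fx=4,fy=3.75) 
b=cv2.resize(s[240:390,260:450],None,fx=4,fy=4); cv2.imwrite('pics/s6c.png',b[:,:,::-1])
E
```

```text
(no output)
```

View pics/t6c.png

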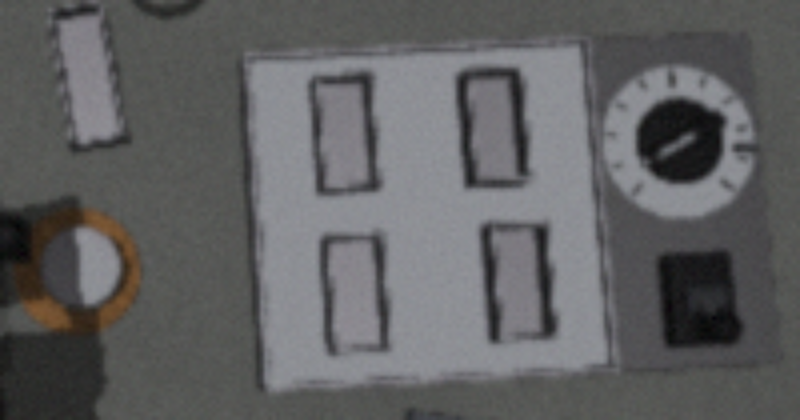

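View pics/s6c.png

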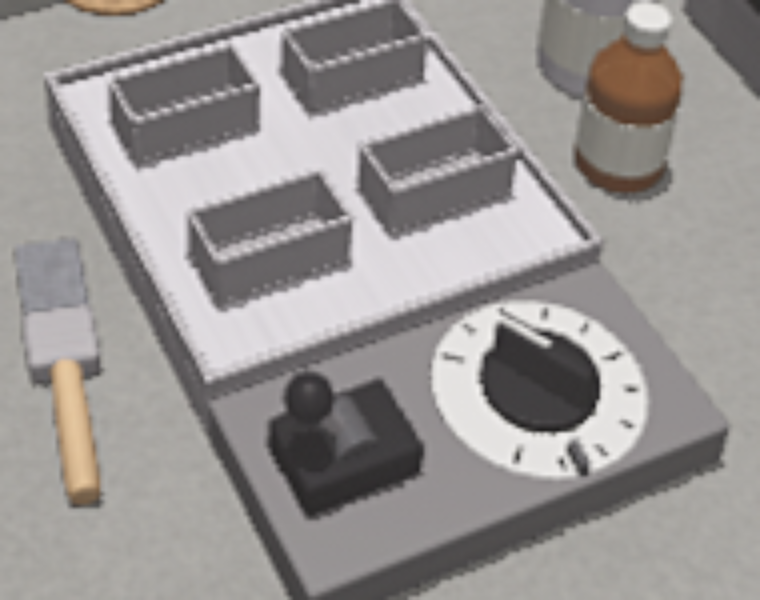

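All four 88 mm tins stand flat inside the rim, the jar is on the mat and the other two tins are off the plate. In the side crop the mark line runs (550,345) to (500,312), the clip is at (580,457), and the switch ball is at (310,398), so it's still off. Next I'll work out the knob geometry.

```bash
python3 - <<'E'
from h import *
T=lambda x,y,z:onz('top',290+x/4,165+y/4,z)[:2]; S=lambda x,y,z:onz('side',260+x/4,240+y/4,z)[:2]
s=cv2.imread('pics/s6.png'); g=cv2.cvtColor(s,cv2.COLOR_BGR2GRAY)
hsv=cv2.cvtColor(s,cv2.COLOR_BGR2HSV)
m=np.zeros_like(g); m[312:362,366:424]=g[312:362,366:424]>205
c=np.vstack(cv2.findContours(m,0,1)[0]); h=cv2.convexHull(c)
w=np.array([onz('side',*p[0],.035)[:2] for p in h]).astype(np.float32)
print('dial side',cv2.fitEllipse(w))
t=cv2.imread('pics/t6.png'); g=cv2.GaussianBlur(cv2.cvtColor(t,cv2.COLOR_BGR2GRAY),(3,3),0)
m=np.zeros_like(g); m[178:224,442:482]=g[178:224,442:482]>108
h=cv2.convexHull(np.vstack(cv2.findContours(m,0,1)[0]))
print('dial top',cv2.fitEllipse(np.array([onz('top',*p[0],.035)[:2] for p in h]).astype(np.float32)))
an=lambda d:np.degrees(np.arctan2(d[1],d[0]))
for n,P,a,b in(('top',T,(693,135),(650,162)),('side',S,(550,345),(500,312))):
    p,q=P(*a,.07),P(*b,.07); print(n,'mark',p,q,an(q-p))
print('clip',T(749,148,.044),S(580,447,.044),'base',T(749,148,.036),S(582,470,.034))
print('ball',S(310,398,.08),T(713,300,.08))
E
```

```text
dial side ((0.5414220690727234, -0.40345779061317444), (0.11672728508710861, 0.14616990089416504), 17.401214599609375)
dial top ((0.5457362532615662, -0.41531655192375183), (0.11809482425451279, 0.11831298470497131), 143.77761840820312)
top mark [ 0.54475247 -0.41723283] [ 0.52415274 -0.3835907 ] 121.47994167917344
side mark [ 0.54660618 -0.41653711] [ 0.53172285 -0.3865807 ] 116.41970662049181
clip [ 0.53833687 -0.46887522] [ 0.54140166 -0.46471654] base [ 0.53943867 -0.47175266] [ 0.53998349 -0.47193643]
ball [ 0.40558253 -0.40981196] [ 0.41928884 -0.42348226]
```

```bash
python3 -c "
from h import *
go((.5455,-.4155,.2,29))"
```

```text
t26.80 pos [0.4457 0.1479 0.2175] yaw 93.2 open 1.00 q [  6.  -9. 120.  -0.  70. -87.]
[-0.0684 -0.568   0.0177] 64.2
```

Call:
{"fn": "send_rows", "kwargs": {"steps": [[-0.02,-0.05,0,0,0.5],[-0.04,-0.1,0,4,0],[-0.05,-0.15,0,8,0],[-0.06,-0.2,0,14,0],[-0.065,-0.25,0,22,0],[-0.068,-0.3,0,30,0],[-0.068,-0.35,0,38,0],[-0.068,-0.4,0,46,0],[-0.068,-0.45,0.01,52,0],[-0.068,-0.5,0.015,58,0],[-0.068,-0.54,0.018,62,0],[-0.068,-0.568,0.018,64.2,0]]}}

```text
time: 28.0
eef_pos: [0.5408, -0.4225, 0.1981]
tcp_rot: [0.513, 0.859, -0.0, -0.001]
contact_force: [-0.6, 1.1, 0.8]
opening: 0.503
finger_force: 0.0
```

Call:
{"fn": "send_rows", "kwargs": {"steps": [[0,0,0,0,0],[0,0,0,0,0],[0,0,0,0,0]]}}

```text
time: 28.3
eef_pos: [0.5428, -0.4168, 0.1992]
tcp_rot: [0.509, 0.861, 0.0, -0.0]
contact_force: [-0.3, 0.3, 1.1]
opening: 0.503
finger_force: 0.0
```

```bash
python3 -c "
from h import *
go((.5455,-.4155,.1,29),(.5455,-.4155,.058,29))"
```

```text
t28.30 pos [ 0.5428 -0.4168  0.1992] yaw 28.8 open 0.50 q [-46.  19.  91.   0.  70. -75.]
[-0.0003  0.003   0.0992] -0.2
[-0.0003  0.003   0.1412] -0.2
```

Call:
{"fn": "send_rows", "kwargs": {"steps": [[0,0.003,0.04,0,0],[0,0.003,0.08,0,0],[0,0.003,0.115,0,0],[0,0.003,0.135,0,0],[0,0.003,0.14,0,0],[0,0.003,0.14,0,0],[0,0.003,0.14,0,-0.4],[0,0.003,0.14,0,-0.7],[0,0.003,0.14,0,-1],[0,0.003,0.14,0,-1],[0,0.003,0.14,0,-1],[0,0.003,0.14,0,-1]], "squeeze": 40}}

```text
time: 29.5
eef_pos: [0.5475, -0.4164, 0.062]
tcp_rot: [0.509, 0.861, -0.0, 0.002]
contact_force: [0.7, 1.0, 6.7]
opening: 0.15
finger_force: 43.8
```

```bash
python3 -c "
from h import *
s=ctrl.get_state();print(s['finger_force'],s['contact_force'],s['wrist_torque'])
go((.5455,-.4155,.058,-90))"
```

```text
43.82308602333069 [0.6664419  0.99959083 6.74766988] [ 0.28949972 -0.14776211 -0.03131187]
t29.50 pos [ 0.5475 -0.4164  0.062 ] yaw 28.8 open 0.15 q [-46.  28.  95.   0.  57. -74.]
[ 0.0017 -0.0013  0.004 ] 118.8
```

Call:
{"fn": "send_rows", "kwargs": {"steps": [[0,0,0,8,-1],[0,0,0,16,-1],[0,0,0,24,-1],[0,0,0,32,-1],[0,0,0,40,-1],[0,0,0,48,-1],[0,0,0,56,-1],[0,0,0,64,-1],[0,0,0,72,-1],[0,0,0,80,-1],[0,0,0,88,-1],[0,0,0,96,-1]]}}

```text
time: 30.7
eef_pos: [0.546, -0.4159, 0.062]
tcp_rot: [0.981, 0.195, -0.001, 0.0]
contact_force: [-3.9, 2.1, 9.1]
opening: 0.152
finger_force: 44.4
```

Call:
{"fn": "send_rows", "kwargs": {"steps": [[0,0,0,8,-1],[0,0,0,16,-1],[0,0,0,24,-1],[0,0,0,32,-1],[0,0,0,40,-1],[0,0,0,48,-1],[0,0,0,56,-1],[0,0,0,64,-1],[0,0,0,72,-1],[0,0,0,80,-1],[0,0,0,88,-1],[0,0,0,92,-1]]}}

```text
time: 31.9
eef_pos: [0.5466, -0.4144, 0.062]
tcp_rot: [0.822, -0.569, -0.001, -0.001]
contact_force: [-2.5, 6.3, 10.1]
opening: 0.149
finger_force: 44.5
```

```bash
python3 -c "
from h import *
s=ctrl.get_state();print(s['finger_force'],s['contact_force'],s['wrist_torque'])
go((.5455,-.4155,.058,173))"
```

```text
44.529322385787964 [-2.5051761   6.34461635 10.13207729] [1.09875499 0.44069454 0.00277316]
t31.90 pos [ 0.5466 -0.4144  0.062 ] yaw -159.4 open 0.15 q [-46.  28.  95.   0.  57. 114.]
[0.0006 0.0014 0.004 ] 27.6
```

Call:
{"fn": "send_rows", "kwargs": {"steps": [[0,0,0,8,-1],[0,0,0,16,-1],[0,0,0,23,-1],[0,0,0,27.6,-1],[0,0,0,27.6,-1],[0,0,0,27.6,-1],[0,0,0,27.6,-0.5],[0,0,0,27.6,0],[0,0,0,27.6,0],[0,0,0,27.6,0],[0,0,-0.03,27.6,0],[0,0,-0.08,27.6,0]]}}

```text
time: 33.1
eef_pos: [0.5436, -0.4133, 0.1343]
tcp_rot: [-0.664, 0.748, 0.006, -0.0]
contact_force: [0.1, -0.9, -0.0]
opening: 0.503
finger_force: 0.0
```

```bash
python3 -c "
from h import *
go((.5,-.1,.22,173))"
```

```text
t33.10 pos [ 0.5436 -0.4133  0.1343] yaw 173.2 open 0.50 q [-46.  23.  93.  -0.  64. 141.]
[-0.3064  0.0813 -0.0829] 0.2
```

Call:
{"fn": "send_rows", "kwargs": {"steps": [[-0.01,0,-0.05,-8,0],[-0.04,0.01,-0.08,-16,0],[-0.08,0.02,-0.083,-24,0],[-0.12,0.03,-0.083,-32,0],[-0.16,0.04,-0.083,-40,0],[-0.2,0.05,-0.083,-48,0],[-0.24,0.06,-0.083,-56,0],[-0.28,0.07,-0.083,-64,0],[-0.306,0.08,-0.083,-72,0],[-0.306,0.08,-0.083,-80,-1],[-0.306,0.08,-0.083,-88,-1],[-0.306,0.08,-0.083,-96,-1]]}}

```text
time: 34.3
eef_pos: [0.5029, -0.1018, 0.2222]
tcp_rot: [1.0, -0.004, 0.0, 0.0]
contact_force: [0.2, -0.1, -0.6]
opening: 0.009
finger_force: 0.0
```

```bash
python3 - <<'E'
from h import *
t=grab('top','t7.png'); s=grab('side','s7.png')
a=cv2.resize(t[172:262,430:490],None,fx=6,fy=6); b=cv2.resize(s[300:390,315:440],None,fx=3.5,fy=6)
b=cv2.resize(s[300:390,315:385+55],None,fx=3.4,fy=3.4)
can=np.zeros((540,800,3),np.uint8); can[:a.shape[0],:a.shape[1]]=a; can[:b.shape[0],365:365+b.shape[1]]=b
cv2.imwrite('pics/k7.png',can[:,:,::-1]); go((.5,-.1,.22,-87))
E
```

```text
t34.40 pos [ 0.503  -0.1021  0.2222] yaw -90.8 open -0.00 q [-23.  -3. 114.  -0.  70.  68.]
[-0.003  -0.0021  0.0022] -3.8
```

View pics/k7.png

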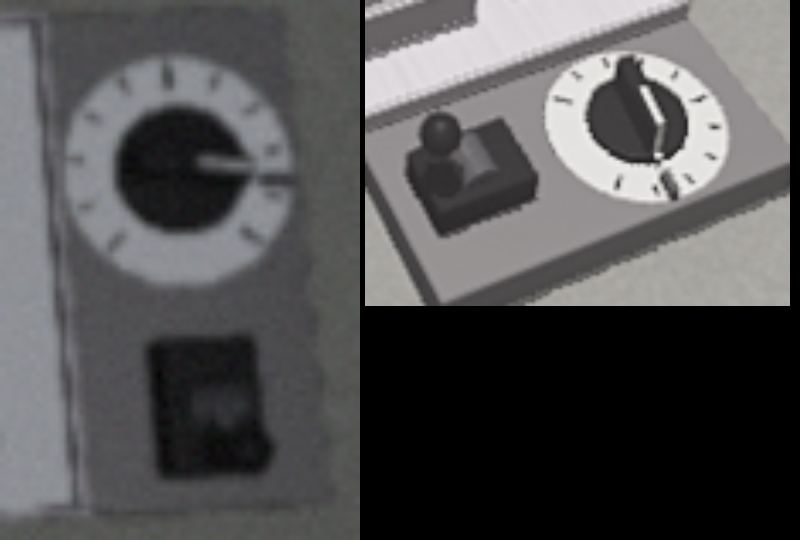

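In the left (top view) panel the mark runs (200,158)→(250,170), with the clip centred at (275,178). On the right the mark's outer end is at (657,160) and the clip at (670,185). They look nearly aligned, and I'll put numbers on it.

```bash
python3 - <<'E'
from h import *
S=lambda x,y,z:onz('side',315+(x-365)/3.4,300+y/3.4,z)[:2]
T=lambda x,y,z:onz('top',430+x/6,172+y/6,z)[:2]
an=lambda d:np.degrees(np.arctan2(d[1],d[0]))
# axis by each view: project known axis; adopt top-measured dial centre at z=.035, side: from skirt/ bar
ax=T(180,170,.035); print('ax',ax)
for n,p in(('side mark end',S(657,160,.045)),('side bar end',S(661,124,.07)),('side bar in',S(642,86,.07)),('side clip in',S(664,170,.044)),('side clip out',S(674,193,.044)),
 ('top mark end',T(250,170,.045)),('top bar in',T(200,158,.07)),('top clip',T(275,178,.044))): print(n,p.round(4),an(p-ax).round(1))
s=cv2.imread('pics/s7.png')
g=cv2.cvtColor(s,cv2.COLOR_BGR2GRAY); print(g[340:362,394:410])
E
```

```text
ax [ 0.54486656 -0.41834551]
side mark end [ 0.5386 -0.4517] -100.6
side bar end [ 0.5422 -0.444 ] -95.9
side bar in [ 0.5458 -0.4134] 79.5
side clip in [ 0.5395 -0.4593] -97.5
side clip out [ 0.5368 -0.4763] -98.0
top mark end [ 0.5434 -0.4514] -92.5
top bar in [ 0.546  -0.4175] 34.6
top clip [ 0.5394 -0.4645] -96.8
[[ 66  59  51  50  51  47  89 135 100  54  60  64  64  61  42 163]
 [ 65  66  55  50  50  43 114 143  95  51  63  64  64  58  38 217]
 [ 65  67  58  51  48  48 125 132  79  54  63  65  63  43  90 224]
 [ 64  67  60  52  47  52 124 111  60  55  65  60  45  32 117 219]
 [ 64  64  65  59  49  68 132 112  62  58  58  42  44 209 228 230]
 [ 75  72  68  67  65  53 229 254 173  37  34  42 207 239 234 229]
 [ 53  53  56  53  50  36 157 184 109  37  56 205 237 233 228 227]
 [ 29  24  29  29  31  24  40  59 182 226 227 234 233 228 226 226]
 [215 182 217 172 123 198 152 118 221 243 239 233 228 227 227 227]
 [234 227 235 229 225 236 183 209 211 198 186 219 230 227 227 228]
 [229 229 229 230 231 233 226 220 171 123 158 224 234 230 232 234]
 [227 227 227 227 227 229 237 190  96  87 117 173 223 233 191 143]
 [226 226 227 226 227 229 238 174  46  99 103 158 227 236 224 165]
 [226 226 226 227 229 233 243 194  85  67  98 120 177 226 236 228]
 [227 226 226 228 232 199 163 220 169  49 102 105 106 221 236 234]
 [226 227 226 228 233 169  47 222 199  86  66 101  97 173 224 233]
 [227 227 227 227 231 226 135 170 227 185  84  75  66 176 232 241]
 [230 229 228 228 230 236 200 180 231 201  97  49  45 166 198 177]
 [220 232 237 236 236 238 234 232 230 222 151  55  53 138 157 140]
 [166 173 176 175 188 192 182 178 172 174 151 137 140 146 145 140]
 [141 139 137 136 144 148 140 138 141 146 150 149 148 139 120 101]
 [146 146 145 145 145 146 147 148 147 144 141 131 110  94  84  77]]
```

```bash
python3 - <<'E'
from h import *
S=lambda x,y,z:onz('side',315+(x-365)/3.4,300+y/3.4,z)[:2]
T=lambda x,y,z:onz('top',430+x/6,172+y/6,z)[:2]
print('ball side',S(440,132,.1),S(440,132,.095)); 
# block centre: top face z=.059 in top view
print('block top-view',T(210,407,.05), 'ball top guess',T(255,450,.1))
p=S(440,132,.1); go((.33+.02,p[1],.2,-87),(.352,p[1],.093,-87))
E
```

```text
ball side [ 0.39849381 -0.4216671 ] [ 0.4002181  -0.41822866]
block top-view [ 0.42142228 -0.42362488] ball top guess [ 0.3977404  -0.42836166]
t34.40 pos [ 0.503  -0.1021  0.2222] yaw -90.8 open -0.00 q [-23.  -3. 114.  -0.  70.  68.]
[-0.1484  0.3217  0.0222] -3.8
[-0.1464  0.3217  0.1292] -3.8
```

Call:
{"fn": "send_rows", "kwargs": {"steps": [[-0.02,0.035,0.0,-3.8,-1],[-0.04,0.075,0.0,-3.8,-1],[-0.06,0.115,0.0,-3.8,-1],[-0.08,0.155,0.0,-3.8,-1],[-0.1,0.2,0.0,-3.8,-1],[-0.12,0.245,0.02,-3.8,-1],[-0.14,0.285,0.02,-3.8,-1],[-0.148,0.322,0.03,-3.8,-1],[-0.148,0.322,0.06,-3.8,-1],[-0.148,0.322,0.09,-3.8,-1],[-0.148,0.322,0.12,-3.8,-1],[-0.148,0.322,0.129,-3.8,-1]]}}

```text
time: 35.6
eef_pos: [0.3489, -0.42, 0.0894]
tcp_rot: [1.0, 0.024, -0.002, -0.003]
contact_force: [-0.4, 0.7, 0.2]
opening: 0.003
finger_force: 0.0
```

```bash
python3 -c "
from h import *
go((.355,-.4235,.093,-87),(.43,-.4195,.093,-87))"
```

```text
t35.60 pos [ 0.3489 -0.42    0.0894] yaw -87.2 open 0.00 q [-61.  11. 114.  -0.  55.  26.]
[ 0.0059  0.0038 -0.0036] -0.2
[ 0.0811  0.0034 -0.0039] -0.2
```

Call:
{"fn": "send_rows", "kwargs": {"steps": [[0.01,0.003,0,0,-1],[0.02,0.003,0,0,-1],[0.03,0.003,0,0,-1],[0.04,0.003,0,0,-1],[0.05,0.003,0,0,-1],[0.06,0.003,0,0,-1],[0.068,0.003,0,0,-1],[0.073,0.003,0,0,-1],[0.073,0.003,0,0,-1]]}}

```text
time: 36.5
eef_pos: [0.4241, -0.4209, 0.0929]
tcp_rot: [1.0, 0.026, 0.0, -0.0]
contact_force: [-0.7, -0.1, 0.5]
opening: 0.0
finger_force: 0.0
```

```bash
python3 -c "
from h import *
go((.43,-.4195,.093,-87))
s=grab('side','s8.png'); cv2.imwrite('pics/s8c.png',cv2.resize(s[280:390,310:440],None,fx=4,fy=4)[:,:,::-1])"
```

```text
t36.50 pos [ 0.4241 -0.4209  0.0929] yaw -87.0 open 0.00 q [-55.  16. 107.   0.  57.  32.]
[ 0.006  -0.0011 -0.0001] 0.0
```

View pics/s8c.png

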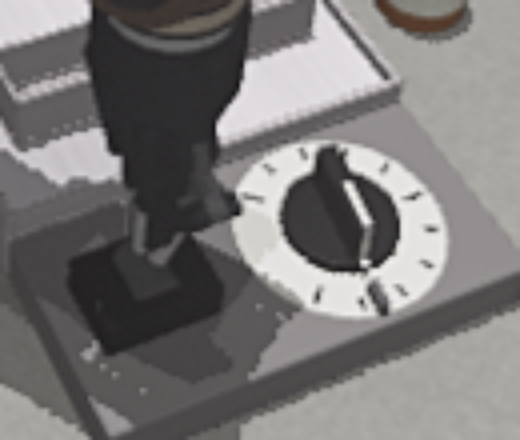

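The lever's ball is hidden behind the fingers at about (200,205). I'll push a little further, watch the force, then back off.

Call:
{"fn": "send_rows", "kwargs": {"steps": [[0.003,0,0,0,-1],[0.006,0,0,0,-1],[0.008,0,0,0,-1],[0.008,0,0,0,-1]]}}

```text
time: 36.95
eef_pos: [0.4249, -0.4208, 0.0929]
tcp_rot: [1.0, 0.027, -0.008, -0.002]
contact_force: [-22.0, 0.0, 7.7]
opening: -0.001
finger_force: 10.9
```

Call:
{"fn": "send_rows", "kwargs": {"steps": [[-0.03,0,0,0,-1],[-0.05,0,-0.03,0,-1],[-0.05,0,-0.08,0,-1],[-0.05,-0.04,-0.12,0,-1],[-0.02,-0.09,-0.13,0,-1],[0.01,-0.14,-0.13,0,-1],[0.04,-0.19,-0.13,0,-1],[0.06,-0.24,-0.13,0,-1],[0.06,-0.29,-0.13,0,-1],[0.06,-0.34,-0.13,0,-1],[0.06,-0.34,-0.13,0,-1],[0.06,-0.34,-0.13,0,-1]]}}

```text
time: 38.15
eef_pos: [0.4735, -0.0745, 0.2232]
tcp_rot: [1.0, 0.028, 0.0, -0.001]
contact_force: [-0.0, -0.3, 0.1]
opening: 0.001
finger_force: 0.0
```

```bash
python3 -c "
from h import *
s=grab('side','s9.png');t=grab('top','t9.png'); 
a=cv2.resize(s[210:390,250:450],None,fx=2.5,fy=2.5)
b=cv2.resize(t[160:270,290:490],(500-200,165));c=np.zeros((450,800,3),np.uint8);c[:,:500]=a;c[:165,500:]=b
cv2.imwrite('pics/f9.png',c[:,:,::-1])"
```

```text
(no output)
```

View pics/f9.png

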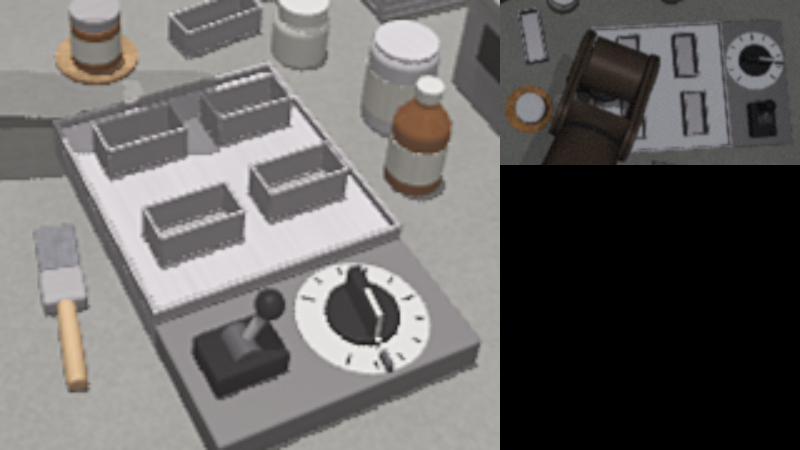

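The lever now leans away with its ball at (270,303), and the 22 N reading shows it was pushed to its stop. The mark still lines up with the clip at (387,358), all four tins are flat on the plate, and the jar is on the mat. Handing in.

```bash
python3 -c "
from h import *
print(ctrl.sign_off())"
```

```text
the job is handed in; nothing more can be done
None
```

I handed the job in after about 38 s of robot time, and the judge gave no verdict: the jar is on the mat, all four 88 mm tins present are flat on the plate, the knob mark is at the clip to within my reading error of a few degrees, and the switch is on.

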